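# Seat the well block in the dry-block incubator

### The arm

A 6-joint arm with a two-finger parallel gripper is mounted at the origin on the work surface. World frame = base frame: x ahead of the robot, y to its left, z up, the work surface at z = 0. Lengths are in m, angles in rad, forces in N, time in s.
With the tool pointing down it reaches from about 0.25 to 0.725 m from the base axis. Payload 4 kg.
Tool frame: the origin (TCP) lies on the centre line of the jaws, within the pads' length; the fingertips stand ahead of it and the grasp point (between the pads) lies 3 mm ahead of it (bot.tcp_to_tips is the z of the fingertips in the tool frame, in m); z points along the fingers, y is the line along which they close (so a half turn about z gives the same grasp; the last joint's range is limited). The gripper opens to 85 mm and grips with 20 to 120 N. Pads are 22 mm wide; open, the fingers measure 114 mm over their backs; the gripper's body (76 mm by 85 mm) begins 54 mm behind the grasp point. The pads swing forward as they close: fully open they stand 13 mm farther back than shut.
Start: joints at [-1.295, 0.241, 0.005, 1.335, 0, 1.571], TCP at [0.136, -0.481, 0.253] pointing down, gripper open.
Joint ranges: [-2.72, 2.72], [-1.05, 1.87], [-1.09, 1.28], [-1.99, 2.15], [-1.42, 1.44], [-3.14, 3.14]. Speed limits (rad/s): [2.79, 2.79, 3.14, 3.14, 3.14, 3.14].

### API

Orientations are given as a unit quaternion [x, y, z, w].
In Python, from workcell import telemetry, camera, camera_params, ticket, boxes_of, cut_out, spot_point, bot gives the robot as it stands.
- The arm moves only by the shell command python3 -m creep 'ROWS'. ROWS is text: rows parted by semicolons, each of 5 numbers parted by spaces: the opening, from 0 (shut) to 1 (fully open), then the shift along the tool's x, y, z in units of 150 mm (1.0 is 150 mm), then the turn about the tool's z in units of 180 degrees (1.0 is 180 degrees). In form: claw x y z turn; .... A call has 1 to 12 rows; each row is the pose to reach, as a shift and turn from the pose commanded when the call began, along the tool's axes at that moment, turning the shorter way round; what a row does not reach only later rows make up. A row lasts 1/8 s, in which the tool goes at most 62.5 mm and 10.7 degrees, less where a joint would pass 70% of its speed; a pose out of reach is approached as far as the arm can. A call with a number of a shift or a turn outside -1 to 1 is refused whole. A call with a gripper value outside its range is refused whole. The fingers move at their own pace and stop on an object; the grip force is fixed at half the most. Time passes only in rows, so rows that repeat a pose let the fingers close. It gives the time, the measured TCP pose, the force, the opening and the grip force at its end, in the units of the state.
- telemetry.get_obs(): the state, without advancing time (a new reading comes with each control period).
- camera(name): name is "scene" or "top" or "wrist"; returns the picture (420x560x3 uint8, red, green, blue); there is no depth.
- camera_params(name): a dict with "camera_matrix" (3x3 intrinsics, pixels), "eye" and "attitude" of the camera in the world. Camera axes: x right, y down, z forward; pixel columns grow to the right and rows downward; lengths in m; the calibration is good to about 2 mm. A picture is of the moment at which its call begins: read the wrist's pose just before it. camera_params takes no time and is no camera call; for the wrist camera it gives the pose at the moment of the call.
- ticket.job_done(): hands the job in; it is judged then, once.
Trained networks look in the newest picture that a camera, given by its name, has taken for a name from the list of things; names that differ only in an ending like _2 or _b are one class to them, and where a whole thing is asked for, a point or a joint stands for the part that bears it (a point fixed in the world has none). Each returns a list of dicts, best first, with "conf" (0 to 1); they miss things now and then, are a little off and sometimes report something else, mostly with a low value. They report only what shows in the picture. A call takes as long as a camera call. They do not tell look-alikes from the thing itself.
- boxes_of(thing, camera): "at" ([x, y, z] in m, in world coordinates, good to about 4 mm: the middle of the surface that is visible of it).
- cut_out(thing, camera): "pixels" (420x560 bool, what is visible of it).
- spot_point(thing, camera): "at" ([x, y, z] in m, in world coordinates, good to about 4 mm: a listed point, or the origin of a listed thing).
The state is a dict: "clock": time; "joint_pos": joint angles; "joint_vel": joint speeds; "tau": joint torques, N m; "eef_pos": TCP position; "tool_rot": TCP orientation; "ft_force": force on the tool from outside, world axes, zero at the start; "ft_torque": the same for the moment, N m; "grip_width": finger opening in m; "grasp_force": force on a finger pad.
Only numpy, scipy, OpenCV 4.12 (cv2) and the standard library are available. Lean on these libraries where they do the work, as an engineer would, in place of code of your own. Each camera call takes 0.05 s, during which the arm holds its last target. There are 200 camera calls.

### The job

Put the rectangular aluminium well block that matches the incubator's empty bay (not the round one or the long narrow one) into the bay, and push it down fully home against the bay's stiff floor plate, so that its top face is flush with the incubator's rim.

Things in the scene. Friction and masses are not known exactly. Their poses are not given: they have to be found in the camera images.
- block: The right well block: aluminium, 56 (x) by 84 (y) by 40 mm high, about 0.4 kg, two rows of four dark wells; upright on the middle of its top a grey grip fin 14 thick (x), 50 long (y), 36 mm high. Origin: centre of the underside, z up. Half a turn makes no odds. It stands on the bench by two others with the same fin and height that do not fit: round, 92 mm across, and long, 42 by 116 mm.
- incubator: A fixed grey and white box 200 (x) by 160 (y) by 90 mm high with a bay in its top: a recess 76 (x) by 104 mm (y), 10 mm clear all round the block, with sloping faces 8 mm wide, 12 mm deep round the mouth (92 by 120 mm at the rim). Origin: on the bench, under the bay's centre; the box runs from x = -117 mm (keypad end) to +83 mm. z up.
- bay (a point): Centre of the bay's mouth, at the height of the incubator's rim, 90 mm above the bench; axes as the incubator's. With the block home, its underside is 40 mm below this point, its long side lies along this y, and its fin stands up above the rim.
- plate (a joint): Steel floor plate of the bay, sliding down: 0 m is up (28 mm below the rim), 0.012 m is down (40 mm below the rim, firm stop). Starts at 0 to 0.002. Stiff, damped friction slide: it does not sink under the block, takes about 9 N in all to move slowly (11 N at 20 mm/s), and stays where it is pushed. With the plate up the block stands 12 mm proud.
Not all that is in view belongs to the job. What is shaped like the block but purple or turquoise is not meant.

How it is judged:
At the end, for the whole second after the job is handed in: The rectangular block is in the bay, its top within 4 mm of flush with the rim and the floor plate pushed down by more than 8 mm, centred within 15 mm, upright within 10 degrees, its long side along the bay's within 20 degrees, released and at rest (z of block in the frame of bay below -0.036 m and value of joint plate above 0.008 m and horizontal distance between block and bay below 0.015 m and angle between block's own z axis and vertical below 0.17 rad and angle between the y axis of block and the y axis of bay, either way round below 0.35 rad and linear speed of block below 0.02 m/s); the robot touches nothing.
It also fails if it takes over 48 s, if anything falls off the work surface, if the arm or the gripper's body presses on something with over 40 N, if the wrist force passes 120 N, or if a joint passes its speed limit or range.

## Working session

There is one attempt and no reset: what is moved stays moved. The work goes in short steps, Python scripts to look and compute and a shell command to move; the robot and the scene stay as the last step left them, time stands still between calls to the robot, and variables do not carry over. Pictures are saved under pics/ and viewed, at most 10 in all, crops included, and the job is handed in when it is done.

```bash
mkdir -p pics; ls; python3 - <<'E'
from workcell import *
import cv2, numpy as np
o=telemetry.get_obs(); print({k:np.round(o[k],3) for k in ('clock','eef_pos','tool_rot','ft_force','grip_width')}, bot.tcp_to_tips)
ims=[]
for c in ('top','scene'):
    im=camera(c); cv2.imwrite(f'pics/{c}0.png',im[:,:,::-1]); 
    for t in ('block','incubator'):
        for f in (boxes_of,spot_point):
            print(c,t,f.__name__,[(np.round(d['at'],4),round(d['conf'],2)) for d in f(t,c)])
    print([(np.round(d['at'],4),round(d['conf'],2)) for d in spot_point('bay',c)])
    p=camera_params(c); print(p)
E
```

```text
pics
{'clock': np.float64(0.0), 'eef_pos': array([ 0.136, -0.481,  0.252]), 'tool_rot': array([ 0.991,  0.137, -0.   , -0.001]), 'ft_force': array([-0.683,  0.735, -0.19 ]), 'grip_width': np.float64(0.085)} 0.022
top block call [(array([ 0.4476, -0.4369,  0.0412]), 0.9), (array([ 0.3546, -0.3092,  0.0399]), 0.86), (array([ 0.4641, -0.2951,  0.0406]), 0.62)]
top block call [(array([ 0.4688, -0.3   , -0.0015]), 0.83), (array([ 0.3559, -0.3158, -0.001 ]), 0.77), (array([ 0.4516, -0.4437, -0.0023]), 0.73)]
top incubator call [(array([0.566 , 0.156 , 0.0897]), 0.8)]
top incubator call [(array([0.5842, 0.1648, 0.0007]), 0.64)]
[(array([0.5887, 0.1706, 0.0895]), 0.65)]
{'camera_matrix': array([[488.59080799,   0.        , 290.13425759],
       [  0.        , 488.59080799, 211.36375056],
       [  0.        ,   0.        ,   1.        ]]), 'eye': array([ 0.33365113, -0.09241155,  1.16455883]), 'attitude': array([ 0.71125082, -0.69838704,  0.06380461, -0.04802895])}
scene block call [(array([ 0.4626, -0.4396,  0.0363]), 0.84), (array([ 0.4766, -0.2989,  0.0402]), 0.74), (array([ 0.3712, -0.3158,  0.0411]), 0.6)]
scene block call [(array([ 0.3571, -0.319 ,  0.0025]), 0.83), (array([ 0.4652, -0.2963, -0.0012]), 0.81), (array([ 4.503e-01, -4.408e-01,  1.000e-04]), 0.58)]
scene incubator call [(array([0.5831, 0.1409, 0.0829]), 0.77)]
scene incubator call []
[(array([0.5854, 0.1606, 0.002 ]), 0.74), (array([0.5866, 0.1654, 0.0875]), 0.64)]
{'camera_matrix': array([[468.5985098 ,   0.        , 287.07880727],
       [  0.        , 468.5985098 , 204.62800989],
       [  0.        ,   0.        ,   1.        ]]), 'eye': array([ 0.96973088, -0.3379932 ,  0.80829503]), 'attitude': array([ 0.81148297,  0.49387776, -0.15646036, -0.27037067])}
```

View pics/top0.png

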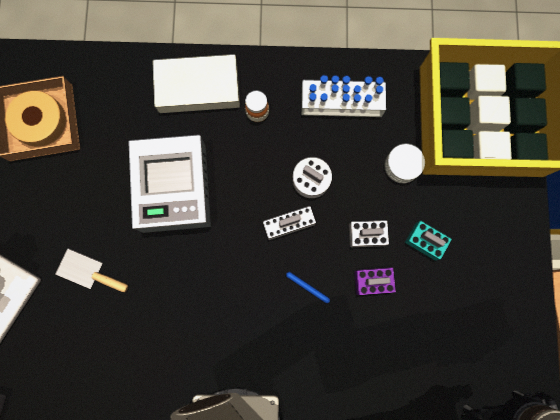

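View pics/scene0.png

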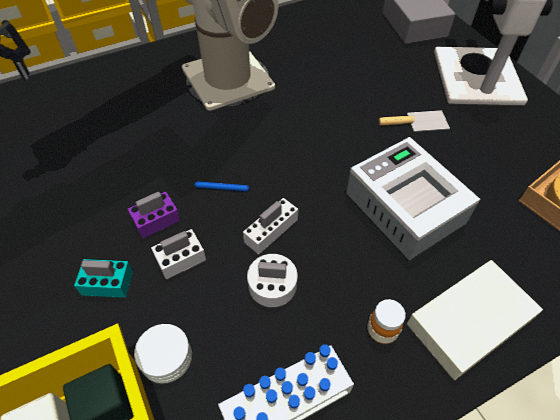

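The candidates in the top picture are: round (312,177), long narrow (289,222), white 2×4 rectangular (369,233), turquoise (429,240) and purple (376,281). The white one at (369,233) fits: it is aluminium-white, about 1.5:1, with two rows of four wells. The incubator's bay is at (169,176). Next I'll rectify both to metric planes to confirm and measure.

```bash
cat > h.py <<'E'
import numpy as np, cv2
from scipy.spatial.transform import Rotation as R
from workcell import *
def proj(P,p):
    P=np.atleast_2d(P); q=(R.from_quat(p['attitude']).inv().apply(P-p['eye']))@p['camera_matrix'].T
    return q[:,:2]/q[:,2:]
def rect(im,p,c,z,half,ppm):   # metric map on plane z; image right=-y, up=+x
    n=int(2*half*ppm*1000)
    W=np.array([[c[0]+half,c[1]+half,z],[c[0]+half,c[1]-half,z],[c[0]-half,c[1]-half,z],[c[0]-half,c[1]+half,z]])
    H=cv2.getPerspectiveTransform(proj(W,p).astype(np.float32),np.float32([[0,0],[n,0],[n,n],[0,n]]))
    return cv2.warpPerspective(im,H,(n,n),flags=cv2.INTER_CUBIC)
def px2w(u,c,half,ppm):
    u=np.atleast_2d(u)/(ppm*1000); return np.c_[c[0]+half-u[:,1],c[1]+half-u[:,0]]
E
python3 - <<'E'
from h import *
im=cv2.imread('pics/top0.png'); p=camera_params('top')
print(np.round(proj([[.466,-.298,.04],[.5865,.165,.09]],p)))
A=rect(im,p,(.466,-.298),.04,.08,2.5); B=rect(im,p,(.5665,.165),.09,.13,400/260)
cv2.imwrite('pics/rect0.png',np.hstack([A,B]))
g=cv2.cvtColor(A,cv2.COLOR_BGR2GRAY)
for name,I,c,half,ppm in (('blk',A,(.466,-.298),.08,2.5),('inc',B,(.5665,.165),.13,400/260)):
    g=cv2.cvtColor(I,cv2.COLOR_BGR2GRAY)
    for th in (90,140,190,215):
        cs,_=cv2.findContours((g>th).astype(np.uint8),cv2.RETR_EXTERNAL,2)
        k=max(cs,key=cv2.contourArea); r=cv2.minAreaRect(k)
        print(name,th,px2w(r[0],c,half,ppm).round(4),np.round(np.array(r[1])/ppm,1),round(r[2],1))
E
```

```text
[[368. 233.]
 [166. 173.]]
blk 90 [[ 0.4665 -0.3009]] [58.9 87.8] 86.7
blk 140 [[ 0.4666 -0.3013]] [57.2 85.6] 86.8
blk 190 [[ 0.4667 -0.3014]] [55.8 84.1] 87.0
blk 215 [[ 0.4679 -0.3186]] [54.9 50.5] 88.7
inc 90 [[0.5695 0.1626]] [203.2 163.7] 83.8
inc 140 [[0.5695 0.1627]] [201.4 161.9] 83.8
inc 190 [[0.5696 0.1627]] [199.7 160.3] 83.8
inc 215 [[0.5696 0.1627]] [198.8 159.3] 83.8
```

View pics/rect0.png

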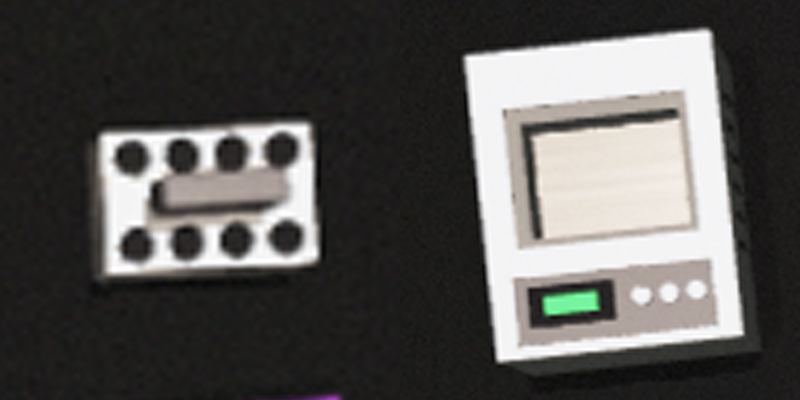

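The rectified picture shows the white block with eight wells at top left (208,197), measuring 56×84 mm, and the incubator at 200×160 mm, both as specified. The block centre is (0.4666, −0.3013) with yaw +3°. The bay is at (0.5865, 0.1645) with yaw +6.2°, which matches the network. I'll move above the block in steps.

```bash
python3 -m creep '1 .25 -.06 .06 0; 1 .5 -.11 .12 0; 1 .75 -.17 .18 0; 1 1 -.23 .25 0'; python3 -m creep '1 .25 -.06 .06 0; 1 .5 -.11 .12 0; 1 .75 -.17 .18 0; 1 1 -.23 .25 0'; python3 -m creep '1 .15 -.03 .08 -.055; 1 .3 -.06 .16 -.11; 1 .447 -.095 .25 -.165; 1 .447 -.095 .25 -.22; 1 .447 -.095 .25 -.275; 1 .447 -.095 .25 -.33; 1 .447 -.095 .25 -.385; 1 .447 -.095 .25 -.429; 1 .447 -.095 .25 -.429; 1 .447 -.095 .25 -.429'
python3 - <<'E'
from h import *
o=telemetry.get_obs(); print(o['clock'],o['eef_pos'].round(4),o['tool_rot'].round(4),R.from_quat(o['tool_rot']).as_matrix().round(3))
p=camera_params('wrist'); im=camera('wrist'); cv2.imwrite('pics/w1.png',im[:,:,::-1])
for f in (boxes_of,spot_point): print([(np.round(d['at'],4),round(d['conf'],2)) for d in f('block','wrist')])
print(proj([[.4666,-.3013,.076]],p))
E
```

```text
clock: 1.1
eef_pos: [0.2721, -0.4066, 0.2158]
tool_rot: [0.991, 0.137, 0.0, 0.0]
ft_force: [0.6, 0.4, 1.3]
grip_width: 0.0854
grasp_force: 0.0
clock: 1.6
eef_pos: [0.4073, -0.3325, 0.1782]
tool_rot: [0.991, 0.137, 0.0, 0.0]
ft_force: [-0.1, 0.4, -0.1]
grip_width: 0.0854
grasp_force: 0.0
clock: 2.85
eef_pos: [0.4667, -0.3011, 0.1408]
tool_rot: [0.689, 0.725, 0.0, 0.0]
ft_force: [-0.0, -0.5, 1.0]
grip_width: 0.0854
grasp_force: 0.0
2.85 [ 0.4667 -0.3011  0.1408] [0.6889 0.7248 0.     0.    ] [[-0.051  0.999  0.   ]
 [ 0.999  0.051 -0.   ]
 [-0.     0.    -1.   ]]
[(array([ 0.3589, -0.3016,  0.0413]), 0.9), (array([ 0.4594, -0.4174,  0.041 ]), 0.68), (array([ 0.4667, -0.2878,  0.0386]), 0.6)]
[(array([ 0.4658, -0.303 , -0.0021]), 0.69), (array([ 0.3528, -0.3123, -0.001 ]), 0.65)]
[[280.94157548 237.8429545 ]]
```

View pics/w1.png

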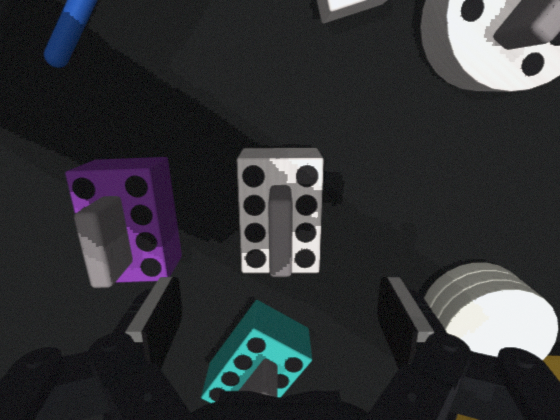

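The wrist picture shows the white block's fin at (281,232), centred between the jaws, with its predicted position at (281,238). The purple block is at (120,220) and the turquoise one at (260,350), both clear of the fingers. I'll descend and grip.

```bash
python3 -m creep '1 0 0 .12 0; 1 0 0 .24 0; .6 0 0 .36 0; .5 0 0 .42 0; .4 0 0 .445 0; .4 0 0 .445 0; 0 0 0 .445 0; 0 0 0 .445 0; 0 0 0 .445 0; 0 0 0 .445 0; 0 0 0 .445 0'; python3 -m creep '0 0 0 -.1 0; 0 0 0 -.1 0; 0 0 0 -.1 0'; python3 -c "
from workcell import bot; print(bot.tcp_to_tips)"
```

```text
clock: 4.38
eef_pos: [0.4674, -0.3014, 0.0749]
tool_rot: [0.688, 0.726, 0.0, 0.001]
ft_force: [0.1, 0.2, 5.8]
grip_width: 0.0131
grasp_force: 61.1
clock: 4.75
eef_pos: [0.4662, -0.3008, 0.0886]
tool_rot: [0.688, 0.725, -0.0, -0.001]
ft_force: [-0.8, -0.2, -4.4]
grip_width: 0.0127
grasp_force: 59.9
0.022
```

Gripped; the −4.4 N reading is the block's weight. I'll lift and carry it over the incubator.

```bash
python3 -m creep '0 0 0 -.2 0; 0 0 0 -.4 0; 0 0 0 -.6 0; 0 0 0 -.8 0; 0 .1 .03 -.88 0; 0 .3 .09 -.88 0; 0 .53 .17 -.88 0; 0 .77 .24 -.88 0'; python3 -m creep '0 .25 .08 0 0; 0 .5 .16 0 0; 0 .77 .24 0 0'; python3 -m creep '0 .25 .08 0 0; 0 .5 .16 0 0; 0 .77 .24 0 0';  python3 -m creep '0 .25 .08 0 -.005; 0 .5 .16 0 -.01; 0 .65 .2 0 -.018; 0 .753 .237 0 -.018; 0 .753 .237 0 -.018; 0 .753 .237 0 -.018; 0 .753 .237 0 -.018'
python3 - <<'E'
from h import *
o=telemetry.get_obs(); print(o['eef_pos'].round(4),R.from_quat(o['tool_rot']).as_matrix().round(3)[0])
p=camera_params('wrist'); im=camera('wrist'); cv2.imwrite('pics/w2.png',im[:,:,::-1])
print([(np.round(d['at'],4),round(d['conf'],2)) for d in spot_point('bay','wrist')])
p=camera_params('scene'); im=camera('scene'); cv2.imwrite('pics/s2.png',im[:,:,::-1])
print([(np.round(d['at'],4),round(d['conf'],2)) for d in spot_point('block','scene')],[(np.round(d['at'],4),round(d['conf'],2)) for d in spot_point('bay','scene')])
E
```

```text
clock: 5.75
eef_pos: [0.496, -0.1816, 0.2196]
tool_rot: [0.688, 0.726, -0.0, -0.001]
ft_force: [-0.7, -0.5, -4.5]
grip_width: 0.0127
grasp_force: 59.9
clock: 6.12
eef_pos: [0.5256, -0.0643, 0.2196]
tool_rot: [0.688, 0.726, -0.001, -0.001]
ft_force: [-0.0, -0.3, -4.6]
grip_width: 0.0131
grasp_force: 59.9
clock: 6.5
eef_pos: [0.5552, 0.0528, 0.2195]
tool_rot: [0.688, 0.726, -0.001, -0.001]
ft_force: [-0.1, 0.2, -3.1]
grip_width: 0.0127
grasp_force: 59.9
clock: 7.38
eef_pos: [0.5857, 0.164, 0.2212]
tool_rot: [0.668, 0.744, -0.0, 0.0]
ft_force: [-0.1, 0.3, -2.6]
grip_width: 0.0121
grasp_force: 59.9
[0.5857 0.164  0.2212] [-0.107  0.994 -0.   ]
[]
[(array([ 0.4499, -0.4421, -0.0011]), 0.89), (array([ 0.3557, -0.3162, -0.0024]), 0.67), (array([0.5841, 0.1656, 0.1455]), 0.65)] [(array([0.5842, 0.1675, 0.0883]), 0.82)]
```

View pics/w2.png

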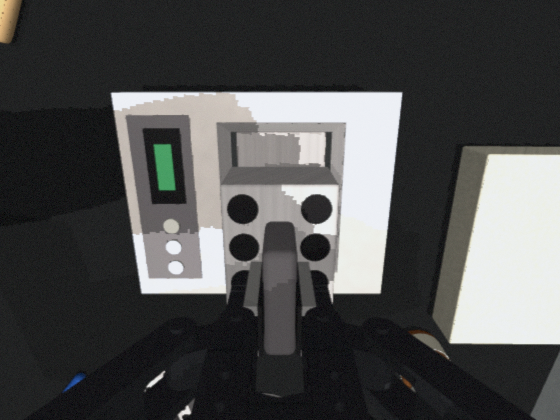

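View pics/s2.png

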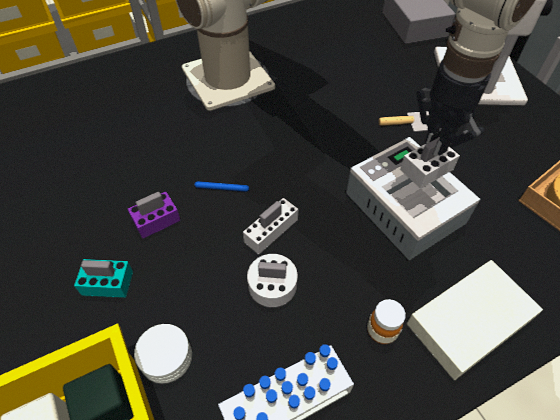

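The wrist picture shows the block (222–340, row 180) centred in x over the bay mouth (217–347) and parallel to it. The scene picture shows it hanging over the bay at (430,162). I'll lower it to just above the plate.

```bash
python3 -m creep '0 0 0 .12 0; 0 0 0 .24 0; 0 0 0 .33 0; 0 0 0 .4 0; 0 0 0 .45 0; 0 0 0 .5 0; 0 0 0 .5 0; 0 0 0 .5 0'; python3 -m creep '0 0 0 .02 0; 0 0 0 .04 0; 0 0 0 .06 0; 0 0 0 .08 0; 0 0 0 .1 0; 0 0 0 .1 0'
```

```text
clock: 8.62
eef_pos: [0.5861, 0.1654, 0.1464]
tool_rot: [0.667, 0.745, 0.0, 0.0]
ft_force: [0.3, -0.6, -3.4]
grip_width: 0.0126
grasp_force: 59.8
clock: 9.38
eef_pos: [0.5857, 0.1654, 0.132]
tool_rot: [0.667, 0.745, 0.0, 0.0]
ft_force: [-2.9, -0.5, 2.8]
grip_width: 0.0127
grasp_force: 61.0
```

The block is in contact with the plate and pushing it. I'll continue slowly to the stop.

```bash
python3 -m creep '0 0 0 .01 0; 0 0 0 .02 0; 0 0 0 .03 0; 0 0 0 .04 0; 0 0 0 .045 0; 0 0 0 .045 0'; python3 -m creep '0 0 0 .008 0; 0 0 0 .016 0; 0 0 0 .016 0; 0 0 0 .016 0'
```

```text
clock: 10.12
eef_pos: [0.5858, 0.1654, 0.1249]
tool_rot: [0.667, 0.745, 0.0, 0.0]
ft_force: [-3.4, -0.9, 6.0]
grip_width: 0.0128
grasp_force: 61.3
clock: 10.62
eef_pos: [0.5858, 0.1654, 0.1248]
tool_rot: [0.667, 0.745, 0.001, 0.0]
ft_force: [-7.5, -2.0, 16.5]
grip_width: 0.0126
grasp_force: 62.9
```

The force rises at z = 0.1248, which matches the expected stop (0.1245). I'll release, rise clear and check.

```bash
python3 -m creep '.15 0 0 -.01 0; .3 0 0 -.01 0; .45 0 0 -.01 0; .45 0 0 -.01 0; .45 0 0 -.1 0; .45 0 0 -.25 0; .45 0 0 -.45 0; .45 -.3 0 -.7 0; .45 -.6 0 -.9 0; .45 -.95 0 -.9 0; .45 -.95 0 -.9 0; .45 -.95 0 -.9 0'
python3 - <<'E'
from h import *
p=camera_params('top'); im=camera('top')[:,:,::-1].copy(); pts=[(np.round(d['at'],4),round(d['conf'],2)) for d in spot_point('block','top')]
A=rect(im,p,(.5665,.165),.09,.13,400/260)
p=camera_params('scene'); im=camera('scene')[:,:,::-1].copy()
B=cv2.resize(im[120:270,330:490],None,fx=2.6,fy=2.6,interpolation=cv2.INTER_CUBIC)[:400,:400]
cv2.imwrite('pics/end.png',np.hstack([A,B]))
print(pts,[(np.round(d['at'],4),round(d['conf'],2)) for d in spot_point('block','scene')])
E
```

```text
clock: 12.12
eef_pos: [0.6013, 0.0237, 0.2573]
tool_rot: [0.668, 0.744, 0.0, -0.0]
ft_force: [-0.9, -0.2, 0.6]
grip_width: 0.0385
grasp_force: 0.0Traceback (most recent call last):
  File "<stdin>", line 6, in <module>
    return _nx.concatenate(arrs, 1, dtype=dtype, casting=casting)
           ~~~~~~~~~~~~~~~^^^^^^^^^^^^^^^^^^^^^^^^^^^^^^^^^^^^^^^
ValueError: all the input array dimensions except for the concatenation axis must match exactly, but along dimension 0, the array at index 0 has size 400 and the array at index 1 has size 390
```

```bash
python3 - <<'E'
from h import *
p=camera_params('top'); im=camera('top')[:,:,::-1].copy(); pts=[(np.round(d['at'],4),round(d['conf'],2)) for d in spot_point('block','top')]
A=rect(im,p,(.5665,.165),.09,.13,400/260)
im=camera('scene')[:,:,::-1].copy()
B=cv2.resize(im[120:270,330:480],(400,400),interpolation=cv2.INTER_CUBIC)
cv2.imwrite('pics/end.png',np.hstack([A,B]))
print(pts,[(np.round(d['at'],4),round(d['conf'],2)) for d in spot_point('block','scene')])
E
```

```text
[(array([ 0.3562, -0.3166, -0.0007]), 0.77), (array([ 0.4514, -0.4398, -0.0005]), 0.66)] [(array([ 0.3582, -0.3181, -0.0027]), 0.98), (array([0.5828, 0.1678, 0.0506]), 0.75), (array([ 0.4522, -0.4445, -0.0023]), 0.73)]
```

View pics/end.png

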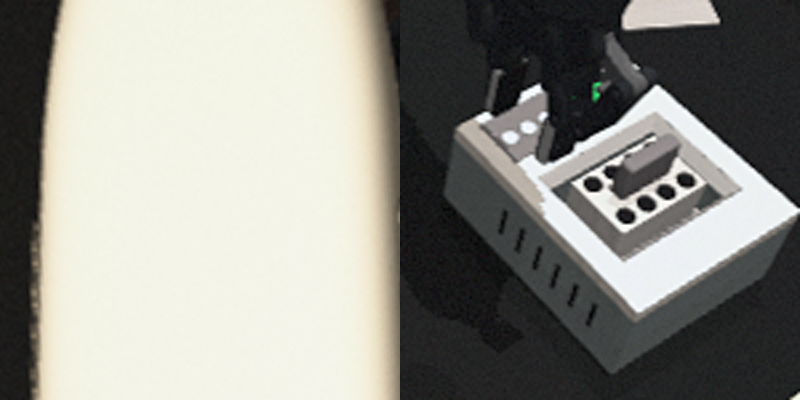

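The scene crop shows the block in the bay at (640,190), upright and apparently flush; the network puts its underside at z = 0.0506. The top view is blocked by the arm. I'll overlay the ideal home pose on the scene picture to check height and tilt.

```bash
python3 - <<'E'
from h import *
p=camera_params('scene'); im=camera('scene')[:,:,::-1].copy()
k=6; B=cv2.resize(im[150:240,370:470],None,fx=k,fy=k,interpolation=cv2.INTER_CUBIC)
def draw(xy,sx,sy,z,col):
    c=R.from_euler('z',6.2,degrees=True).apply(np.array([[1,1,0],[1,-1,0],[-1,-1,0],[-1,1,0]])*[sx/2,sy/2,0])+[*xy,z]
    cv2.polylines(B,[np.int32((proj(c,p)-[370,150]+.5)*k)],True,col,1)
draw((.5865,.1645),.092,.120,.09,(255,0,0))
draw((.5865,.1645),.056,.084,.09,(0,200,0)); draw((.5865,.1645),.014,.05,.126,(0,200,0))
draw((.5865,.1645),.056,.084,.102,(0,0,255))
cv2.imwrite('pics/ov.png',B)
E
```

```text
(no output)
```

View pics/ov.png

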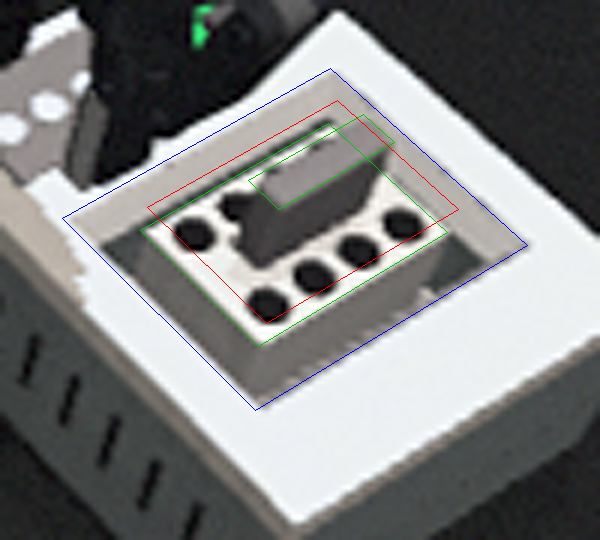

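The block's top face lies on the green home outline (z = 0.090) around (295,240), well below the red 12-mm-proud outline. It is centred and the gripper is clear, so I'll hand in.

```bash
python3 -c "
from workcell import ticket; print(ticket.job_done())"
```

```text
the job is handed in; nothing more can be done
None
```

The rectangular well block is in the bay, pushed down to the floor plate's stop with its top flush with the rim by the camera overlay; the gripper is released and clear, and the job was handed in at about 12.5 s (the hand-in returned no verdict).

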